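Unscrew the tin's tight cap in the bench brace

TASK

Set the square tin upright in the socket of the wooden brace, so that it cannot turn. Then unscrew its tight cap anticlockwise (seen from above) until the thread lets go, lift the cap straight up without pulling the tin out of the brace, and finish still holding the cap level and centred over the neck, its lower edge one to three centimetres above the neck. Leave everything else on the bench where it stands.

Things in the scene. Friction and masses are not known exactly. Their poses are not given: they have to be found in the camera images.
- tin: square steel tin, loose, about 0.45 kg. Body 66 x 66 mm, 60 mm high, with a round neck on top that reaches to 82 mm. Origin: centre of its underside, z up, x and y square to its sides. It can be carried by its closed cap. Unbraced, it turns along with the cap.
- tin_mouth (a point): centre of the tin's mouth, 82 mm above its origin, on its axis. A sprung rubber seal here presses the cap up against three flanges round the neck with about 8 N, which makes the cap tight (up to 0.5 N m to turn).
- cap: black round ribbed screw cap, 60 mm in diameter (62 over the ribs), 20 mm high. Origin: centre of the skirt's lower edge, z up. Screwed on: origin 66 mm above the tin's origin (6 mm above the tin's shoulder), x axis along the tin's x axis. Turned anticlockwise from above relative to the tin, it lets go at about 60 degrees; a stop ends the turn at about 90. Aim for 75; it stays locked before 60.
- cap_top (a point): centre of the cap's flat top, 20 mm above its origin. On it a raised bar, 40 x 6 mm and 3 mm high, along the cap's x axis. Grip the skirt across its diameter from above, fingertips up to 17 mm below this point. The cap does not rise while it is turned; once let go, the seal pushes it up by up to 3 mm and it lifts off freely.
- brace: plywood brace screwed to the bench (fixed), 100 x 100 mm, 34 mm high, a 40 mm wide, 10 mm high screw lug at each y side out to 75 mm from the centre. Origin: centre of its underside, z up, x and y square to the socket. Socket 72 x 72 mm, open at the top, mouth bevelled to 80 mm; its walls rise 24 mm above its floor. The tin fits in any quarter turn and can still turn about 6 degrees in it.
- brace_seat (a point): centre of the socket's floor, 10 mm above the brace's origin, axes as the brace: the tin's origin lies here when it is seated
- screw_jar: round clear jar of screws with a round lid, 63 x 62 x 79 mm; bystander; origin: centre of its underside
- tape_roll: roll of insulating tape lying flat, 58 mm across, 18 mm high; bystander; origin: centre of its underside
- hole_saw: hole saw, 44 mm across, 55 mm high; bystander; origin: centre of its underside
- battery_pack: tool battery, 111 x 80 x 58 mm; bystander; origin: centre of its underside
- tape_measure: tape measure, 36 x 88 x 68 mm; bystander; origin: centre of its underside
- offcut_3: wood offcut, 32 x 85 x 32 mm; bystander; origin: centre of its underside
- bit_block: wooden block of drill bits, 45 x 150 x 134 mm; bystander; origin: centre of its underside

How it is judged:
By the outcome, as a careful person would: the job done as asked, in the order asked, and still so for the second after the job is handed in, while the arm keeps its last pose, push and grip.
It also fails if it takes over 43 s, if anything falls off the work surface, if the arm or the gripper's body presses on something with over 40 N, if the wrist force passes 120 N, or if a joint passes its speed limit or range.

ROBOT

A 7-joint arm with a two-finger parallel gripper is mounted at the origin on a cart in front of the work surface, level with it; the furniture and walls round the work are solid. World frame = base frame: x ahead of the robot, y to its left, z up, the work surface at z = 0. Lengths are in m, angles in rad, forces in N, time in s.
With the tool pointing down it reaches from about 0.4 to 0.85 m from the base axis. Payload 4.4 kg.
Tool frame: the origin (TCP) lies between the finger pads; the fingertips stand 11 mm ahead of it and the grasp point (between the pads) lies 8 mm behind it; z points along the fingers, y is the line along which they close (so a half turn about z gives the same grasp; the last joint's range is limited). The gripper opens to 94 mm and grips with 3 to 60 N. Pads are 16 mm wide; open, the fingers measure 119 mm over their backs; the gripper's body (75 mm by 177 mm) begins 78 mm behind the grasp point.
Start: joints at [-1.295, 0.628, 0.038, 1.517, -0.027, 0.996, -0.02], TCP at [0.218, 0.612, 0.216] pointing down, gripper open.
Joint ranges: [-3.06, 3.06], [-0.37, 2.12], [-1.25, 1.32], [0.18, 2.47], [-1.1, 4.24], [0.23, 1.98], [-2.94, 2.94]. Speed limits (rad/s): [2.57, 2.57, 3.14, 3.14, 3.14, 3.14, 3.14].

INTERFACE

Orientations are given as a unit quaternion [w, x, y, z].
In Python, from bench import monitor, vision, hand_in gives the robot as it stands.
- The arm moves only by the tool nudge_tcp, called after "Request:" as name(argument=value, ...), one argument or row to a line, values as JSON. Schema: {"type":"object","properties":{"increments":{"type":"string"},"clamp_n":{"type":"number"},"only":{"type":"string"},"quiet":{"type":"boolean"},"lines":{"type":"string"}},"required":["increments"],"additionalProperties":false}. increments is a string of 1 to 10 rows, one to a line, with the numbers parted by spaces; each row has 7 numbers: dx, dy, dz in parts of the range, where 1.0 means 400 mm, then a rotation vector rx, ry, rz in normalised numbers (1 is 180 degrees), then the finger opening in m; each row is the pose to reach, as a shift and turn from the pose commanded when the call began, along the tool's axes at that moment; what a row does not reach only later rows make up. A row lasts 1/10 s, in which the tool goes at most 0.05 m and 0.15 rad, less where a joint would pass 70% of its speed; a pose out of reach is approached as far as the arm can. The fingers move at their own pace and stop on an object; clamp_n is the grip in N (left out, the last holds). Time passes only in rows, so rows that do not move let the fingers close. The tool returns the time, the measured TCP pose, the force, the opening and the grip force at its end. only (a regular expression) keeps the lines of the reply that match it, lines (a string "A,B") keeps lines A to B, and quiet returns only ok. Shift and turn numbers lie between -1 and 1, and a call with a number outside is refused. Input that does not fit is refused with a message, and nothing moves.
- monitor.observe(): the state, without advancing time (a new reading comes with each control period).
- vision.camera(name): name is "side" or "top"; returns the picture (420x560x3 uint8, blue, green, red); there is no depth.
- vision.camera_model(name): a dict with "vfov" (degrees; the focal length in pixels is half the picture's height over the tangent of half this angle, whatever the lens; pixels are square), "cx", "cy" (the principal point, pixels), "R" (3x3) and "t" (3): a world point X has camera coordinates R X + t. Camera axes: x right, y down, z forward; pixel columns grow to the right and rows downward; lengths in m; the calibration is good to about 2 mm. A picture is of the moment at which its call begins. camera_model takes no time and is no camera call.
- hand_in(): hands the job in; it is judged then, once.
Trained networks look in the newest picture that a camera, given by its name, has taken for a name from the list of things; names that differ only in an ending like _2 or _b are one class to them, and where a whole thing is asked for, a point or a joint stands for the part that bears it (a point fixed in the world has none). Each returns a list of dicts, best first, with "confidence" (0 to 1); they miss things now and then, are a little off and sometimes report something else, mostly with a low value. They report only what shows in the picture. A call takes as long as a camera call.
- vision.boxes_of(query, camera): "xyz" ([x, y, z] in m, in world coordinates, good to about 4 mm: the middle of the surface that is visible of it).
- vision.masks_of(query, camera): "mask" (420x560 bool, what is visible of it).
The state is a dict: "t": time; "qpos": joint angles; "joint_velocities": joint speeds; "joint_torque": joint torques, N m; "eef_pos": TCP position; "ee_rot": TCP orientation; "force": force on the tool from outside, world axes, zero at the start; "moment": the same for the moment, N m; "finger_gap": finger opening in m; "grip_force": force on a finger pad.
Only numpy, scipy, OpenCV 4.12 (cv2) and the standard library are available. Lean on these libraries where they do the work, as an engineer would, in place of code of your own. Each camera call takes 0.05 s, during which the arm holds its last target. There are 200 camera calls.

## Working session

There is one attempt and no reset: what is moved stays moved. The work goes in short steps, Python scripts to look and compute and a tool call to move; the robot and the scene stay as the last step left them, time stands still between calls to the robot, and variables do not carry over. Pictures are saved under pics/ and viewed, at most 10 in all, crops included, and the job is handed in when it is done.

```bash
ls; mkdir -p pics
```

Run:
```python
from bench import monitor, vision
import cv2, numpy as np
s=monitor.observe(); print({k:np.round(v,3).tolist() for k,v in s.items()})
for c in ("side","top"):
    cv2.imwrite(f"pics/{c}0.png",vision.camera(c))
    m=vision.camera_model(c); print(c,m)
    for q in ("tin","cap","brace"):
        print(q,[(np.round(d["xyz"],3).tolist(),round(d["confidence"],2)) for d in vision.boxes_of(q,c)[:3]])
```

```text
pics
{'t': 0.0, 'qpos': [-1.295, 0.629, 0.038, 1.518, -0.027, 0.996, -0.02], 'joint_velocities': [-0.001, -0.002, 0.001, -0.002, 0.0, -0.0, 0.0], 'joint_torque': [-0.0, -54.973, 1.143, -18.664, -0.052, 0.023, 0.0], 'eef_pos': [0.218, 0.612, 0.216], 'ee_rot': [-0.0, 0.17, 0.985, -0.001], 'force': [-1.017, 0.684, -0.053], 'moment': [-0.056, -0.04, -0.007], 'grip_force': 0.0, 'finger_gap': 0.094}
side {'vfov': 45.192001588734726, 'cx': 279.85957905010605, 'cy': 205.8206141999591, 'R': array([[-0.99858059,  0.04782423,  0.02344452],
       [ 0.00408166,  0.50759497, -0.86158614],
       [-0.05310502, -0.86026751, -0.50706969]]), 't': array([0.52688815, 0.11687723, 1.20356762])}
tin [([0.492, 0.27, 0.039], 0.71)]
cap [([0.489, 0.249, 0.087], 0.89)]
brace [([0.496, -0.216, 0.018], 0.86)]
top {'vfov': 43.72771075060349, 'cx': 279.4249805534088, 'cy': 198.612009294264, 'R': array([[-0.03392488, -0.99942061, -0.00274778],
       [-0.97928176,  0.03379023, -0.19966338],
       [ 0.19964054, -0.00408271, -0.9798607 ]]), 't': array([-0.06281411,  0.52975054,  1.33774943])}
tin [([0.46, 0.213, 0.055], 0.86), ([0.6, -0.012, 0.018], 0.67), ([0.48, 0.238, 0.087], 0.49)]
cap [([0.498, -0.242, 0.011], 0.22)]
brace [([0.493, -0.243, 0.007], 0.78), ([0.458, 0.219, 0.055], 0.18)]
```

View pics/top0.png

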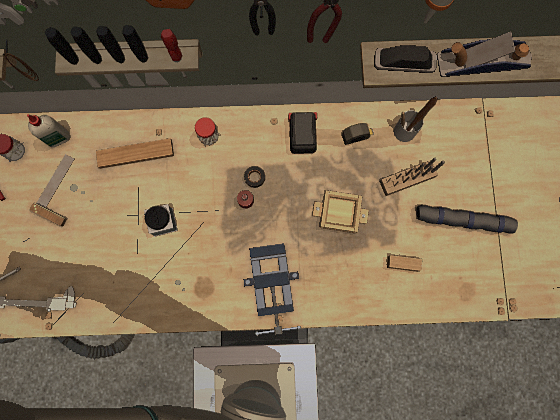

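View pics/side0.png

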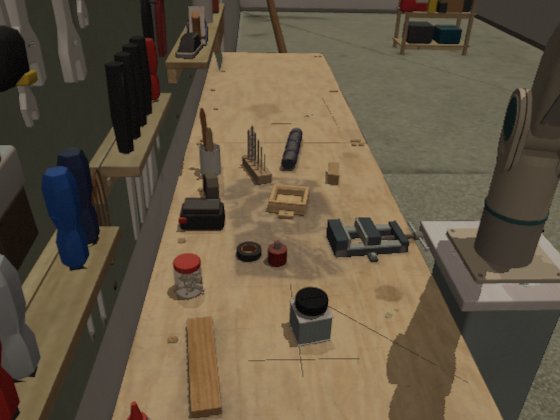

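Create h.py:
```python
import numpy as np, cv2
from bench import monitor, vision
def cam(c):
    m=vision.camera_model(c); f=210/np.tan(np.radians(m["vfov"]/2))
    return f,m["cx"],m["cy"],np.array(m["R"]),np.array(m["t"])
def unproj(c,uv,z):
    f,cx,cy,R,t=cam(c); d=R.T@np.array([(uv[0]-cx)/f,(uv[1]-cy)/f,1]); o=-R.T@t
    return o+d*(z-o[2])/d[2]
def proj(c,X):
    f,cx,cy,R,t=cam(c); p=R@np.asarray(X)+t
    return np.array([cx+f*p[0]/p[2],cy+f*p[1]/p[2]])
def crop(img,u,v,w,h,k): return cv2.resize(img[v:v+h,u:u+w],None,fx=k,fy=k,interpolation=cv2.INTER_CUBIC)
```

Run:
```python
from h import *
T=cv2.imread("pics/top0.png");S=cv2.imread("pics/side0.png")
a=np.hstack([crop(T,130,190,60,60,6),crop(T,310,180,60,60,6)]);b=np.hstack([crop(S,280,280,70,70,5),crop(S,260,180,70,40,5)[:,:350].copy() if 0 else crop(S,255,165,70,70,5)])
b=cv2.resize(b,(480,240));a=cv2.resize(a,(720,360))
b=cv2.copyMakeBorder(b,0,0,0,240,0)
cv2.imwrite("pics/crop0.png",np.vstack([a,b]))
vision.camera("top");vision.camera("side")
for c in("top","side"):
  for q in("tin","cap","brace"):
    for d in vision.masks_of(q,c)[:2]:
        m=d["mask"].astype(np.uint8); ys,xs=np.nonzero(m)
        r=cv2.minAreaRect(np.c_[xs,ys].astype(np.float32))
        print(c,q,round(d["confidence"],2),len(xs),xs.min(),xs.max(),ys.min(),ys.max(),np.round([xs.mean(),ys.mean()],1),np.round(r[0],1),np.round(r[1],1),round(r[2],1))
```

```text
top tin 0.85 295 144 176 205 235 [165.5 224.1] [160.3 220.2] [27.6 28.1] 76.0
top cap 0.72 435 145 168 206 229 [156.5 217.2] [156.4 217.2] [23.3 22.4] 26.6
side tin 0.74 1246 289 331 299 345 [309.6 326.1] [309.9 322.7] [42.  45.7] 2.7
side cap 0.62 822 294 328 287 315 [311.  300.8] [311. 301.] [28. 34.] 90.0
side brace 0.56 1211 267 308 183 218 [287.7 200. ] [287.3 201. ] [39.5 35.4] 8.1
```

View pics/crop0.png

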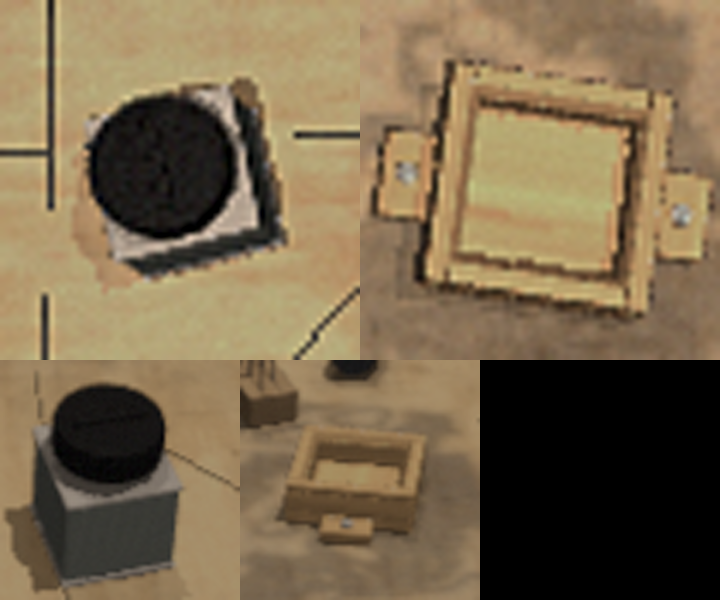

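Run:
```python
from h import *
from scipy.optimize import least_squares
def o(p,u,v,k=6): return (np.array(p)+.5)/k-.5+[u,v]
def fit(obs,x0,name):
    def pts(x):
        c,s=np.cos(x[2]),np.sin(x[2])
        return [(cm,[x[0]+c*P[0]-s*P[1],x[1]+s*P[0]+c*P[1],P[2]],uv) for cm,P,uv in obs]
    r=least_squares(lambda x:np.concatenate([proj(cm,X)-uv for cm,X,uv in pts(x)]),x0,x_scale=[.01,.01,.1],loss="soft_l1")
    print(name,np.round(r.x,4),"yaw deg",np.degrees(r.x[2]).round(1));print(np.round([proj(cm,X)-uv for cm,X,uv in pts(r.x)],1).tolist())
# picture (top): up=+x, left=+y
b=.05;t="top";s="side"
B=lambda x,y:o((x-360,y),310,180); Bs=lambda x,y:o(((x-240)*350/240*1.0,(y-360)*350/240),255,165,5)
brace=[(t,[b,b,.034],B(450,62)),(t,[b,-b,.034],B(668,95)),(t,[-b,-b,.034],B(638,312)),(t,[-b,b,.034],B(425,280)),(t,[0,.0625,.01],B(405,172)),(t,[0,-.0625,.01],B(680,215))]
braceS=[(s,[b,b,.034],Bs(283,490)),(s,[-b,b,.034],Bs(416,493)),(s,[-b,-b,.034],Bs(424,436)),(s,[b,-b,.034],Bs(306,430))]
fit(brace,[.5,-.24,-.15],"brace top");fit(braceS,[.5,-.24,-.15],"brace side")
a=.033;A=lambda x,y:o((x,y),130,190); As=lambda x,y:o((x*350/240,(y-360)*350/240),280,280,5)
tin=[(t,[a,-a,.06],A(228,88)),(t,[-a,a,.06],A(115,260)),(t,[-a,-a,.06],A(258,235)),(t,[-a,-a,0],A(288,242)),(t,[-a,a,0],A(130,278)),(t,[0,0,.086],A(162,164))]
tinS=[(s,[a,a,.06],As(60,500)),(s,[-a,a,.06],As(183,488)),(s,[a,-a,.06],As(35,432)),(s,[a,a,0],As(66,583)),(s,[-a,a,0],As(176,565)),(s,[0,0,.086],As(109,416))]
fit(tin,[.48,.24,.15],"tin top");fit(tinS,[.48,.24,.15],"tin side")
for P,n in(((90,100),""),): pass
```

```text
brace top [ 0.4929 -0.244  -0.1852] yaw deg -10.6
[[0.1, -0.1], [0.5, -0.2], [1.0, 0.0], [-0.8, -0.2], [-0.1, 0.5], [-0.5, 0.1]]
brace side [ 0.4929 -0.2382 -0.1658] yaw deg -9.5
[[0.7, -0.6], [-0.1, 1.6], [0.2, 0.2], [-1.0, -0.8]]
tin top [0.484  0.2392 0.1804] yaw deg 10.3
[[0.8, -0.5], [-0.9, 0.3], [0.1, -0.9], [-0.4, 1.2], [2.1, 0.3], [-0.7, -0.2]]
tin side [0.4824 0.2382 0.1741] yaw deg 10.0
[[1.1, 0.7], [0.2, -0.8], [-0.2, -3.3], [-2.0, 0.5], [-0.2, 0.6], [0.3, -0.2]]
```

Add to h.py:
```python
from scipy.spatial.transform import Rotation as Ro
def pose():
    s=monitor.observe(); w,x,y,z=s["ee_rot"]; return s,np.array(s["eef_pos"]),Ro.from_quat([x,y,z,w])
def go(x,y,z,yaw):
    """tool-frame step to TCP x,y,z, pointing down, closing line at yaw deg (world)"""
    s,p,R=pose(); a=np.radians(yaw); yv=np.array([np.cos(a),np.sin(a),0]); zv=np.array([0,0,-1.]); xv=np.cross(yv,zv)
    Y=R.as_matrix()[:,1]; D=R.inv()*Ro.from_matrix(np.c_[xv,yv,zv])
    print("now",p.round(4),"yaw",np.degrees(np.arctan2(Y[1],Y[0])).round(2),"q",np.round(s["qpos"],2),"F",np.round(s["force"],1),"M",np.round(s["moment"],2),"gap",round(s["finger_gap"],4),"grip",round(s["grip_force"],1))
    print("step",np.round(R.inv().apply(np.array([x,y,z])-p),4),"rot",np.round(D.as_rotvec(),4))
```

```bash
python3 -c "from h import *;go(.4835,.239,.16,10.2)"
```

```text
now [0.2178 0.6124 0.2165] yaw 70.42 q [-1.29  0.63  0.04  1.52 -0.03  1.   -0.02] F [ 0.1 -0.2 -0.3] M [-0.02 -0.05  0.01] gap 0.0941 grip 0.0
step [-0.3755 -0.2628  0.0565] rot [-0.    -0.     1.051]
```

Careful with the scale: shifts go in shares of 400 mm and turns go in shares of 180 degrees. That gives: -0.3755 m / 0.4 = -0.9388, 0.0056 m / 0.4 = 0.014, 1.051 rad / 3.1416 = 0.3345.

Request:
nudge_tcp(
  increments="-0.094 -0.0658 0.014 0 0 0.0334 0.094\n-0.1878 -0.1315 0.0283 0 0 0.0668 0.094\n-0.2818 -0.197 0.0425 0 0 0.1003 0.094\n-0.375 -0.2625 0.0565 0 0 0.1337 0.094\n-0.4695 -0.3285 0.0708 0 0 0.1671 0.094\n-0.5633 -0.3943 0.0848 0 0 0.2005 0.094\n-0.6575 -0.46 0.099 0 0 0.2343 0.094\n-0.75 -0.525 0.113 0 0 0.2674 0.094\n-0.845 -0.5913 0.1275 0 0 0.3011 0.094\n-0.9388 -0.657 0.1413 0 0 0.3345 0.094",
  clamp_n=40,
)

```text
t: 1.8
eef_pos: [0.4846, 0.2376, 0.16]
ee_rot: [0.0, 0.643, 0.766, 0.0]
force: [0.8, -0.4, -0.5]
finger_gap: 0.0939
grip_force: 0.0
```

Request:
nudge_tcp(
  increments="0 0 0 0 0 0 0.094\n0 0 0 0 0 0 0.094\n0 0 0 0 0 0 0.094",
)

```text
t: 2.1
eef_pos: [0.4828, 0.2405, 0.16]
ee_rot: [-0.001, 0.641, 0.768, 0.0]
force: [-0.2, 0.1, 0.9]
finger_gap: 0.0938
grip_force: 0.0
```

Run:
```python
from h import *
go(.4835,.239,.081,10.2)
T=vision.camera("top");S=vision.camera("side")
cv2.imwrite("pics/c1.png",np.hstack([crop(T,120,170,90,90,4),crop(S,260,250,90,90,4)]))
```

```text
now [0.4828 0.2405 0.16  ] yaw 10.34 q [-0.71  0.56  0.3   1.89 -0.24  0.72 -0.09] F [-0.2  0.1  0.9] M [-0.08  0.05  0.03] gap 0.0938 grip 0.0
step [-0.0017  0.0005  0.079 ] rot [-0.0005 -0.0012  0.0024]
```

View pics/c1.png

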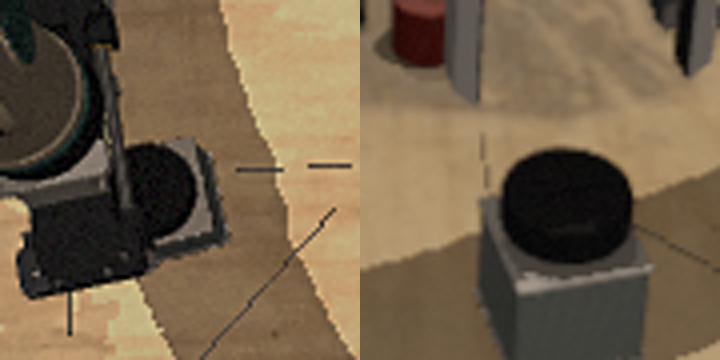

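To row units: 0.079 m / 0.4 = 0.1975, 0.07 m / 0.4 = 0.175.

```bash
python3 -c "
from h import *
print(proj('side',[.4828,.2405,.149]),proj('side',[.4835,.239,.086]),proj('top',[.4835,.239,.086]))"
```

```text
[313.53830301 269.24002133] [311.11305046 296.05338868] [155.93759455 216.91221908]
```

Request:
nudge_tcp(
  increments="-0.0038 0.0013 0.0375 0 0 0 0.094\n-0.0038 0.0013 0.075 0 0 0 0.094\n-0.0038 0.0013 0.1125 0 0 0 0.094\n-0.0038 0.0013 0.15 0 0 0 0.094\n-0.0038 0.0013 0.175 0 0 0 0.094\n-0.0038 0.0013 0.1975 0 0 0 0.094\n-0.0038 0.0013 0.1975 0 0 0 0.094\n-0.0038 0.0013 0.1975 0 0 0 0.094",
)

```text
t: 3.0
eef_pos: [0.4844, 0.2379, 0.0812]
ee_rot: [0.0, 0.641, 0.767, 0.0]
force: [0.8, 0.4, -0.4]
finger_gap: 0.0938
grip_force: 0.0
```

Run:
```python
from h import *
go(.4835,.239,.081,10.2)
S=vision.camera("side");cv2.imwrite("pics/c2.png",crop(S,260,230,100,110,5))
```

```text
now [0.4844 0.2379 0.0812] yaw 10.22 q [-0.67  0.68  0.24  1.95 -0.3   0.54 -0.04] F [ 0.8  0.4 -0.4] M [-0.04  0.1  -0.02] gap 0.0938 grip 0.0
step [ 0.0013 -0.0007  0.0002] rot [ 0.0002 -0.0002  0.0004]
```

View pics/c2.png

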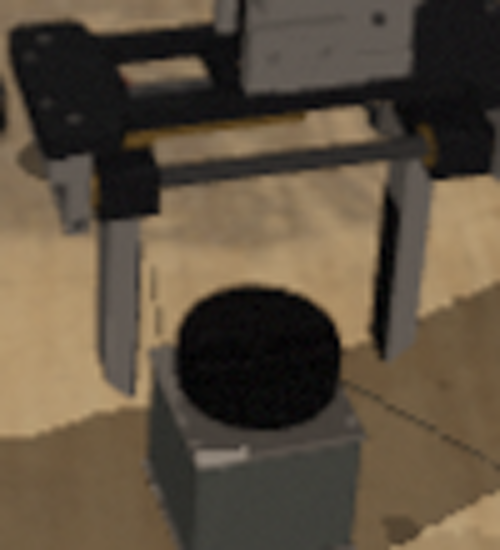

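Request:
nudge_tcp(
  increments="0 0 0 0 0 0 0.05\n0 0 0 0 0 0 0.05\n0 0 0 0 0 0 0.05\n0 0 0 0 0 0 0.05\n0 0 0 0 0 0 0.05",
  clamp_n=8,
)

```text
t: 3.55
eef_pos: [0.4843, 0.2376, 0.0811]
ee_rot: [-0.0, 0.641, 0.767, 0.0]
force: [-0.2, -0.3, 0.9]
finger_gap: 0.0599
grip_force: 8.0
```

Request:
nudge_tcp(
  increments="0 0 0 0 0 0 0.05\n0 0 0 0 0 0 0.05\n0 0 0 0 0 0 0.05\n0 0 0 0 0 0 0.05\n0 0 0 0 0 0 0.05",
  clamp_n=45,
)

```text
t: 4.05
eef_pos: [0.4844, 0.2376, 0.081]
ee_rot: [0.0, 0.641, 0.767, 0.0]
force: [-0.8, 0.1, 2.0]
finger_gap: 0.0588
grip_force: 45.0
```

Request:
nudge_tcp(
  increments="0 0 -0.05 0 0 0 0.05\n0 0 -0.125 0 0 0 0.05\n0 0 -0.2 0 0 0 0.05\n0 0 -0.25 0 0 0 0.05\n0 0 -0.25 0 0 0 0.05\n0 0 -0.25 0 0 0 0.05",
)

```text
t: 4.65
eef_pos: [0.4833, 0.2374, 0.1799]
ee_rot: [-0.0, 0.641, 0.767, -0.001]
force: [0.6, 0.6, -6.0]
finger_gap: 0.0588
grip_force: 45.0
```

Run:
```python
from h import *
go(.493,-.243,.181,-10.3)
S=vision.camera("side");T=vision.camera("top");cv2.imwrite("pics/c3.png",np.hstack([crop(S,260,210,100,120,4),crop(T,100,160,100,120,4)]))
```

```text
now [0.4833 0.2374 0.1799] yaw 10.21 q [-0.72  0.54  0.32  1.87 -0.23  0.77 -0.1 ] F [ 0.6  0.6 -6. ] M [-0.12  0.12  0.05] gap 0.0588 grip 45.0
step [-0.4745 -0.0756 -0.0008] rot [-0.0018  0.0007  0.3579]
```

View pics/c3.png

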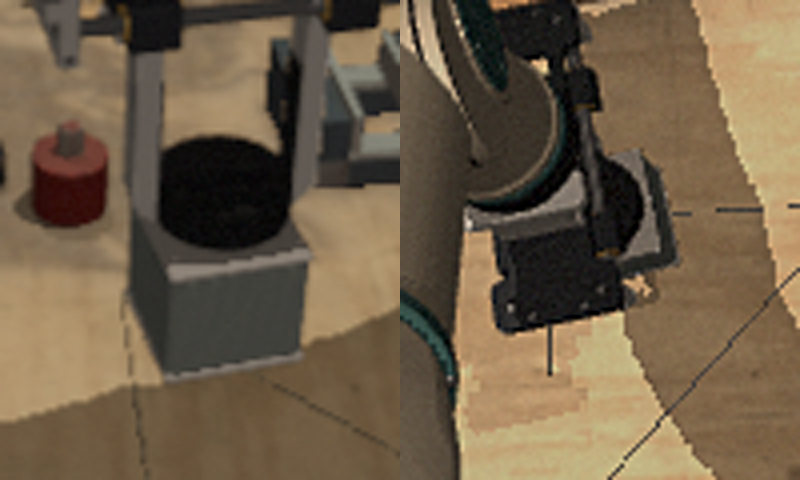

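To row units: -0.29 m / 0.4 = -0.725, -0.26 m / 0.4 = -0.65, 0.218 rad / 3.1416 = 0.0694.

Request:
nudge_tcp(
  increments="-0.05 -0.0075 0 0 0 0.0048 0.05\n-0.125 -0.02 0 0 0 0.0118 0.05\n-0.2 -0.0318 0 0 0 0.0191 0.05\n-0.275 -0.0438 0 0 0 0.0264 0.05\n-0.35 -0.0558 0 0 0 0.0334 0.05\n-0.425 -0.0675 0 0 0 0.0407 0.05\n-0.5 -0.0795 0 0 0 0.0477 0.05\n-0.575 -0.0915 0 0 0 0.0551 0.05\n-0.65 -0.1035 0 0 0 0.0624 0.05\n-0.725 -0.1155 0 0 0 0.0694 0.05",
)

```text
t: 5.75
eef_pos: [0.4888, -0.0581, 0.1799]
ee_rot: [-0.001, 0.722, 0.692, -0.001]
force: [1.0, -0.2, -5.4]
finger_gap: 0.059
grip_force: 45.0
```

```bash
python3 -c "from h import *;go(.493,-.243,.181,-10.3)"
```

```text
now [ 0.4888 -0.0581  0.1799] yaw -2.41 q [-0.2   0.48  0.37  1.99 -0.26  0.71  0.29] F [ 1.  -0.2 -5.4] M [-0.05 -0.03 -0.  ] gap 0.059 grip 45.0
step [-0.1846  0.0119 -0.001 ] rot [-0.0023  0.0006  0.1377]
```

To row units: -0.1846 m / 0.4 = -0.4615, -0.175 m / 0.4 = -0.4375, 0.1377 rad / 3.1416 = 0.0438.

Request:
nudge_tcp(
  increments="-0.075 0.005 0 0 0 0.007 0.05\n-0.15 0.01 0 0 0 0.014 0.05\n-0.225 0.015 0 0 0 0.0213 0.05\n-0.3 0.02 0 0 0 0.0286 0.05\n-0.375 0.025 0 0 0 0.035 0.05\n-0.4375 0.0288 0 0 0 0.0414 0.05\n-0.4615 0.0298 0 0 0 0.0438 0.05\n-0.4615 0.0298 0 0 0 0.0438 0.05\n-0.4615 0.0298 0 0 0 0.0438 0.05\n-0.4615 0.0298 0 0 0 0.0438 0.05",
)

```text
t: 6.75
eef_pos: [0.4946, -0.2388, 0.1805]
ee_rot: [-0.001, 0.766, 0.642, 0.0]
force: [-0.0, 0.1, -5.3]
finger_gap: 0.0586
grip_force: 45.0
```

Run:
```python
from h import *
go(.493,-.243,.13,-10.3)
S=vision.camera("side");T=vision.camera("top");cv2.imwrite("pics/c4.png",np.hstack([crop(S,240,120,100,120,4),crop(T,300,150,100,120,4)]))
p=pose()[1]; a=np.radians(-10.3);c,s=np.cos(a),np.sin(a)
for n,z in(("bot",p[2]-.081),("sh",p[2]-.021)):
  for u,v in((.033,.033),(-.033,.033)): 
    q=proj("side",[p[0]+c*u-s*v,p[1]+s*u+c*v,z]);print(n,u,v,"crop",((q-[240,120]+.5)*4).round())
  for u,v in((.033,-.033),(-.033,-.033),(-.033,.033)): 
    q=proj("top",[p[0]+c*u-s*v,p[1]+s*u+c*v,z]);print("top",n,u,v,"crop",((q-[300,150]+.5)*4+[400,0]).round())
```

```text
now [ 0.4946 -0.2388  0.1805] yaw -10.04 q [ 0.14  0.56  0.39  1.85 -0.29  0.79  0.51] F [-0.   0.1 -5.3] M [-0.02  0.08 -0.03] gap 0.0586 grip 45.0
step [-0.0045 -0.0008  0.0505] rot [-0.0012 -0.0016  0.0045]
bot 0.033 0.033 crop [141. 230.]
bot -0.033 0.033 crop [242. 238.]
top bot 0.033 -0.033 crop [626. 181.]
top bot -0.033 -0.033 crop [614. 281.]
top bot -0.033 0.033 crop [511. 266.]
sh 0.033 0.033 crop [142. 145.]
sh -0.033 0.033 crop [246. 153.]
top sh 0.033 -0.033 crop [640. 160.]
top sh -0.033 -0.033 crop [627. 265.]
top sh -0.033 0.033 crop [519. 250.]
```

View pics/c4.png

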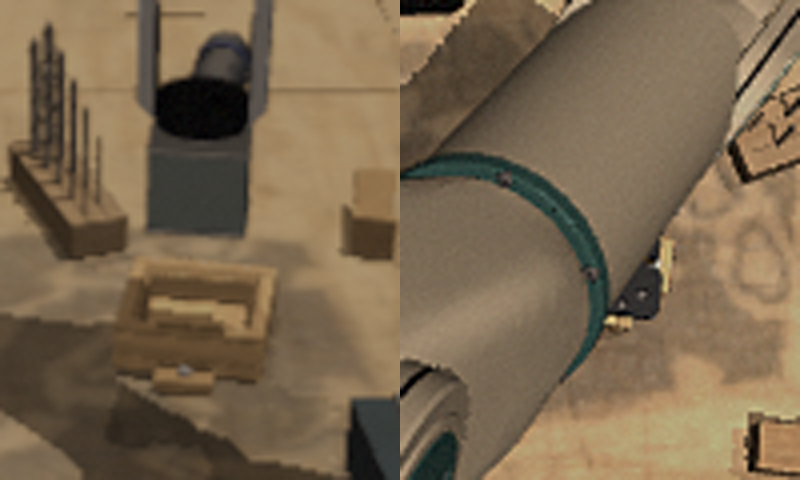

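To row units: 0.06 m / 0.4 = 0.15, 0.055 m / 0.4 = 0.1375, 0.004 rad / 3.1416 = 0.0013.

Request:
nudge_tcp(
  increments="-0.005 0 0.0375 0 0 0 0.05\n-0.0075 0 0.075 0 0 0.0013 0.05\n-0.0075 0 0.1125 0 0 0.0013 0.05\n-0.0075 0 0.1375 0 0 0.0013 0.05\n-0.0075 0 0.15 0 0 0.0013 0.05\n-0.0075 0 0.15 0 0 0.0013 0.05\n-0.0075 0 0.15 0 0 0.0013 0.05",
)

```text
t: 7.55
eef_pos: [0.4946, -0.244, 0.1214]
ee_rot: [0.0, 0.768, 0.64, 0.0]
force: [0.4, 0.3, -4.3]
finger_gap: 0.0587
grip_force: 45.0
```

Request:
nudge_tcp(
  increments="0 0 0.01 0 0 0 0.05\n0 0 0.02 0 0 0 0.05\n0 0 0.03 0 0 0 0.05\n0 0 0.03 0 0 0 0.05\n0 0 0.03 0 0 0 0.05",
)

```text
t: 8.05
eef_pos: [0.4945, -0.2446, 0.1091]
ee_rot: [0.001, 0.769, 0.64, 0.0]
force: [0.7, -0.9, -4.3]
finger_gap: 0.059
grip_force: 45.0
```

Run:
```python
from h import *
go(.494,-.242,.091,-10.3)
```

```text
now [ 0.4945 -0.2446  0.1091] yaw -10.44 q [ 0.19  0.66  0.34  1.9  -0.35  0.63  0.56] F [ 0.7 -0.9 -4.3] M [-0.63 -0.12 -0.12] gap 0.059 grip 45.0
step [ 0.0025 -0.001   0.0181] rot [ 0.0011  0.0008 -0.0025]
```

To row units: 0.004 m / 0.4 = 0.01, 0.002 m / 0.4 = 0.005.

Request:
nudge_tcp(
  increments="0 0 0.005 0 0 0 0.05\n0 0 0.01 0 0 0 0.05\n0 0 0.01 0 0 0 0.05\n0 0 0.01 0 0 0 0.05",
)

```text
t: 8.45
eef_pos: [0.494, -0.244, 0.1047]
ee_rot: [-0.0, 0.768, 0.64, -0.0]
force: [0.9, -2.3, -4.3]
finger_gap: 0.0589
grip_force: 45.0
```

Run:
```python
from h import *
go(.494,-.242,.091,-10.3)
S=vision.camera("side");cv2.imwrite("pics/c5.png",crop(S,240,120,100,110,5))
```

```text
now [ 0.494  -0.244   0.1047] yaw -10.42 q [ 0.19  0.67  0.33  1.91 -0.35  0.63  0.56] F [ 0.9 -2.3 -4.3] M [-0.93  0.14 -0.08] gap 0.0589 grip 45.0
step [ 0.002  -0.0004  0.0137] rot [-0.0002  0.0002 -0.0021]
```

View pics/c5.png

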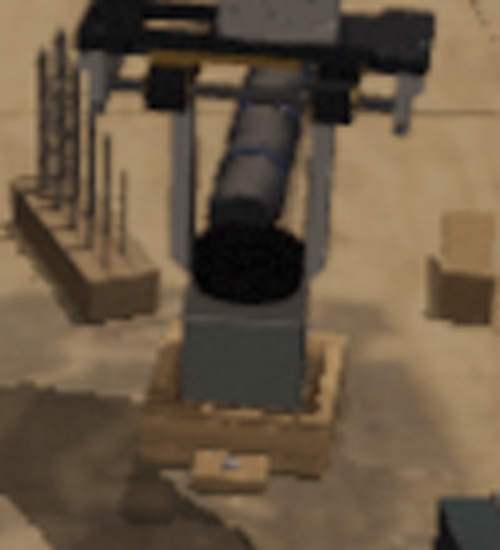

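To row units: -0.003 m / 0.4 = -0.0075, -0.001 m / 0.4 = -0.0025.

Request:
nudge_tcp(
  increments="-0.0025 0 0 0 0 0 0.05\n-0.0075 0 0 0 0 0 0.05\n-0.0075 0 0 0 0 0 0.05\n-0.0075 0 0 0 0 0 0.05",
)

```text
t: 8.9
eef_pos: [0.4934, -0.246, 0.1048]
ee_rot: [-0.001, 0.768, 0.64, 0.0]
force: [-0.0, 0.4, -5.7]
finger_gap: 0.0589
grip_force: 45.0
```

```bash
python3 -c "
from h import *
go(.494,-.242,.091,-10.3)"
```

```text
now [ 0.4934 -0.246   0.1048] yaw -10.38 q [ 0.2   0.67  0.33  1.9  -0.35  0.63  0.57] F [-0.   0.4 -5.7] M [-0.13  0.06 -0.04] gap 0.0589 grip 45.0
step [ 0.004  -0.0001  0.0138] rot [-0.001  -0.0013 -0.0014]
```

Request:
nudge_tcp(
  increments="0 0 0.005 0 0 0 0.05\n0 0 0.01 0 0 0 0.05\n0 0 0.01 0 0 0 0.05\n0 0 0.01 0 0 0 0.05",
)

```text
t: 9.3
eef_pos: [0.4935, -0.2467, 0.1008]
ee_rot: [-0.0, 0.768, 0.64, -0.0]
force: [-0.0, -0.0, -5.4]
finger_gap: 0.0588
grip_force: 45.0
```

```bash
python3 -c "
from h import *
go(.494,-.242,.091,-10.3)"
```

```text
now [ 0.4935 -0.2467  0.1008] yaw -10.41 q [ 0.2   0.67  0.33  1.91 -0.35  0.62  0.57] F [-0.  -0.  -5.4] M [-0.12  0.08  0.03] gap 0.0588 grip 45.0
step [ 0.0047 -0.0003  0.0098] rot [-0.0004 -0.0002 -0.002 ]
```

Free now; continue down to the floor.

To row units: 0.008 m / 0.4 = 0.02, 0.006 m / 0.4 = 0.015.

Request:
nudge_tcp(
  increments="0 0 0.0075 0 0 0 0.05\n0 0 0.015 0 0 0 0.05\n0 0 0.02 0 0 0 0.05\n0 0 0.02 0 0 0 0.05",
)

```text
t: 9.7
eef_pos: [0.4933, -0.2467, 0.0925]
ee_rot: [-0.0, 0.768, 0.64, -0.0]
force: [0.7, 0.4, -5.8]
finger_gap: 0.0588
grip_force: 45.0
```

Request:
nudge_tcp(
  increments="0 0 0.0025 0 0 0 0.05\n0 0 0.005 0 0 0 0.05\n0 0 0.005 0 0 0 0.05",
)

```text
t: 10.0
eef_pos: [0.4937, -0.2471, 0.0911]
ee_rot: [0.0, 0.768, 0.64, 0.0]
force: [-0.5, -0.6, -3.5]
finger_gap: 0.0587
grip_force: 45.0
```

```bash
python3 -c "
from h import *
go(.494,-.242,.091,-10.3)"
```

```text
now [ 0.4937 -0.2471  0.0911] yaw -10.42 q [ 0.21  0.69  0.32  1.91 -0.36  0.6   0.58] F [-0.5 -0.6 -3.5] M [-0.16  0.15  0.  ] gap 0.0587 grip 45.0
step [ 0.005  -0.0006  0.0001] rot [ 0.0003  0.0002 -0.002 ]
```

To row units: 0.001 m / 0.4 = 0.0025.

Request:
nudge_tcp(
  increments="0 0 0.0025 0 0 0 0.05\n0 0 0.0025 0 0 0 0.05\n0 0 0.0025 0 0 0 0.05",
  clamp_n=60,
)

```text
t: 10.3
eef_pos: [0.4937, -0.2471, 0.091]
ee_rot: [0.0, 0.768, 0.64, 0.0]
force: [-2.3, 1.7, 4.6]
finger_gap: 0.0584
grip_force: 59.9
```

Request:
nudge_tcp(
  increments="0 0 0 0 0 -0.0159 0.05\n0 0 0 0 0 -0.0318 0.05\n0 0 0 0 0 -0.0477 0.05\n0 0 0 0 0 -0.0637 0.05\n0 0 0 0 0 -0.0796 0.05\n0 0 0 0 0 -0.0955 0.05",
)

```text
t: 10.9
eef_pos: [0.4947, -0.2472, 0.0911]
ee_rot: [0.001, 0.663, 0.748, 0.001]
force: [-0.0, 0.7, 3.9]
finger_gap: 0.0586
grip_force: 59.9
```

```bash
python3 -c "
from h import *
go(.494,-.247,.09,70)"
```

```text
now [ 0.4947 -0.2472  0.0911] yaw 6.87 q [ 0.26  0.68  0.23  1.91 -0.27  0.58  0.79] F [-0.   0.7  3.9] M [ 0.1   0.11 -0.12] gap 0.0586 grip 59.9
step [ 0.0003 -0.0007  0.001 ] rot [ 0.0016  0.0022 -1.1018]
```

Request:
nudge_tcp(
  increments="0 0 0 0 0 -0.0223 0.05\n0 0 0 0 0 -0.0446 0.05\n0 0 0 0 0 -0.0668 0.05\n0 0 0 0 0 -0.0891 0.05\n0 0 0 0 0 -0.1114 0.05\n0 0 0 0 0 -0.1337 0.05\n0 0 0 0 0 -0.1592 0.05\n0 0 0 0 0 -0.1592 0.05",
)

```text
t: 11.7
eef_pos: [0.4951, -0.2469, 0.091]
ee_rot: [0.002, 0.458, 0.889, 0.001]
force: [1.1, 2.0, 4.2]
finger_gap: 0.0586
grip_force: 59.9
```

Run:
```python
from h import *
go(.494,-.247,.09,70)
```

```text
now [ 0.4951 -0.2469  0.091 ] yaw 35.46 q [ 0.35  0.67  0.09  1.91 -0.11  0.57  1.13] F [1.1 2.  4.2] M [ 0.27 -0.1   0.09] gap 0.0586 grip 59.9
step [ 0.0006 -0.001   0.001 ] rot [ 0.0017  0.0028 -0.6028]
```

Run:
```python
from h import *
S=vision.camera("side");T=vision.camera("top");cv2.imwrite("pics/c6.png",np.hstack([crop(S,250,140,80,100,5),crop(T,300,160,80,100,5)]))
```

```text
(no output)
```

View pics/c6.png

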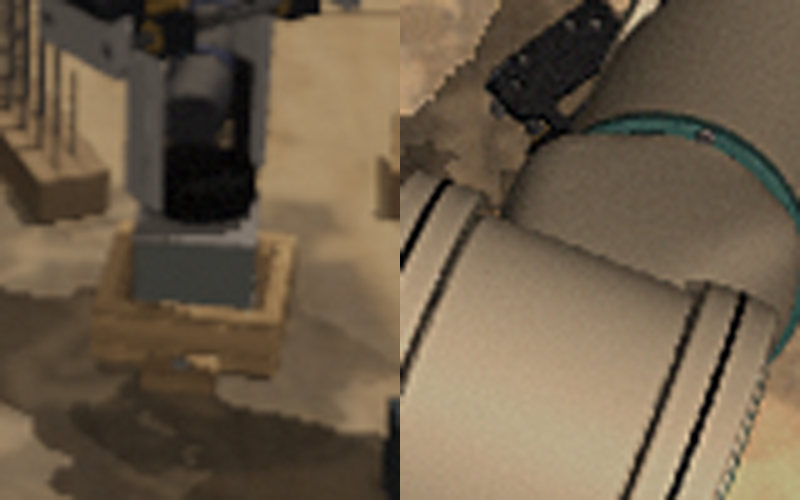

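To row units: -0.6 rad / 3.1416 = -0.191.

Request:
nudge_tcp(
  increments="0 0 0 0 0 -0.0223 0.05\n0 0 0 0 0 -0.0446 0.05\n0 0 0 0 0 -0.0668 0.05\n0 0 0 0 0 -0.0891 0.05\n0 0 0 0 0 -0.1114 0.05\n0 0 0 0 0 -0.1337 0.05\n0 0 0 0 0 -0.1592 0.05\n0 0 0 0 0 -0.1783 0.05\n0 0 0 0 0 -0.191 0.05\n0 0 0 0 0 -0.191 0.05",
)

```text
t: 12.8
eef_pos: [0.4958, -0.2458, 0.0911]
ee_rot: [0.002, 0.175, 0.984, 0.001]
force: [1.8, 4.4, 7.0]
finger_gap: 0.0585
grip_force: 59.9
```

Run:
```python
from h import *
go(.494,-.247,.09,70)
```

```text
now [ 0.4958 -0.2458  0.0911] yaw 69.79 q [ 0.46  0.66 -0.07  1.9   0.08  0.57  1.55] F [1.8 4.4 7. ] M [ 0.99 -0.35  0.03] gap 0.0585 grip 59.9
step [ 0.0013 -0.0018  0.0011] rot [ 0.002   0.0035 -0.0037]
```

To row units: -0.004 m / 0.4 = -0.01, -0.003 m / 0.4 = -0.0075.

Request:
nudge_tcp(
  increments="0 0 -0.0025 0 0 0 0.05\n0 0 -0.005 0 0 0 0.05\n0 0 -0.0075 0 0 0 0.05\n0 0 -0.01 0 0 0 0.05\n0 0 -0.01 0 0 0 0.05\n0 0 -0.01 0 0 0 0.05",
)

```text
t: 13.4
eef_pos: [0.4938, -0.2469, 0.0939]
ee_rot: [0.0, 0.175, 0.984, 0.0]
force: [2.4, 2.9, 1.0]
finger_gap: 0.0591
grip_force: 60.0
```

```bash
python3 -c "
from h import *
go(.494,-.247,.09,70)"
```

```text
now [ 0.4938 -0.2469  0.0939] yaw 69.79 q [ 0.46  0.66 -0.07  1.9   0.08  0.58  1.55] F [2.4 2.9 1. ] M [ 0.72 -0.85 -0.07] gap 0.0591 grip 60.0
step [-0.0002 -0.0001  0.0039] rot [ 0.0002  0.0004 -0.0037]
```

Request:
nudge_tcp(
  increments="0 0 0 0 0 0 0.05\n0 0 0 0 0 0 0.05",
)

```text
t: 13.6
eef_pos: [0.4938, -0.2469, 0.0939]
ee_rot: [0.0, 0.175, 0.985, 0.0]
force: [2.4, 2.5, 0.6]
finger_gap: 0.0583
grip_force: 60.0
```

To row units: -0.003 m / 0.4 = -0.0075, -0.002 m / 0.4 = -0.005.

Request:
nudge_tcp(
  increments="-0.0023 0.0048 0 0 0 0 0.05\n-0.0023 0.0048 -0.0025 0 0 0 0.05\n-0.0023 0.0048 -0.005 0 0 0 0.05\n-0.0023 0.0048 -0.0075 0 0 0 0.05\n-0.0023 0.0048 -0.0075 0 0 0 0.05\n-0.0023 0.0048 -0.0075 0 0 0 0.05",
)

```text
t: 14.2
eef_pos: [0.4947, -0.2456, 0.0968]
ee_rot: [-0.0, 0.175, 0.984, -0.0]
force: [1.6, 1.0, -2.0]
finger_gap: 0.0585
grip_force: 59.9
```

```bash
python3 -c "
from h import *
go(.494,-.247,.09,70)"
```

```text
now [ 0.4947 -0.2456  0.0968] yaw 69.79 q [ 0.46  0.65 -0.07  1.9   0.08  0.59  1.55] F [ 1.6  1.  -2. ] M [ 0.11 -0.29  0.01] gap 0.0585 grip 59.9
step [ 0.0001 -0.0016  0.0068] rot [-0.0003 -0.0006 -0.0037]
```

To row units: 0.0008 m / 0.4 = 0.002, -0.0006 m / 0.4 = -0.0015.

Request:
nudge_tcp(
  increments="-0.0015 0.002 0 0 0 0 0.05\n-0.0015 0.002 0 0 0 0 0.05\n-0.0015 0.002 0 0 0 0 0.05",
)

```text
t: 14.5
eef_pos: [0.4957, -0.2452, 0.097]
ee_rot: [-0.0, 0.175, 0.984, -0.0]
force: [0.8, -0.2, 0.1]
finger_gap: 0.0583
grip_force: 59.9
```

```bash
python3 -c "
from h import *
go(.494,-.247,.09,70)"
```

```text
now [ 0.4957 -0.2452  0.097 ] yaw 69.79 q [ 0.46  0.66 -0.07  1.9   0.08  0.59  1.55] F [ 0.8 -0.2  0.1] M [-0.13 -0.1   0.02] gap 0.0583 grip 59.9
step [ 0.001  -0.0023  0.007 ] rot [-0.0004 -0.0002 -0.0036]
```

Request:
nudge_tcp(
  increments="0 0 0 0 0 0 0.05\n0 0 0 0 0 0 0.05",
)

```text
t: 14.7
eef_pos: [0.4957, -0.2451, 0.097]
ee_rot: [-0.0, 0.175, 0.984, -0.0]
force: [-0.3, -0.8, -0.2]
finger_gap: 0.0587
grip_force: 59.9
```

Request:
nudge_tcp(
  increments="0 0 -0.0025 0 0 0 0.05\n0 0 -0.005 0 0 0 0.05\n0 0 -0.005 0 0 0 0.05",
)

```text
t: 15.0
eef_pos: [0.4958, -0.2447, 0.0991]
ee_rot: [-0.0, 0.175, 0.985, 0.0]
force: [-0.3, -0.4, 0.4]
finger_gap: 0.0587
grip_force: 59.9
```

```bash
python3 -c "
from h import *
go(.494,-.247,.09,70)"
```

```text
now [ 0.4958 -0.2447  0.0991] yaw 69.8 q [ 0.46  0.65 -0.07  1.9   0.08  0.6   1.55] F [-0.3 -0.4  0.4] M [-0.03  0.04  0.06] gap 0.0587 grip 59.9
step [ 0.0009 -0.0027  0.0091] rot [ 0.0001 -0.0003 -0.0035]
```

To row units: -0.009 m / 0.4 = -0.0225, -0.006 m / 0.4 = -0.015.

Request:
nudge_tcp(
  increments="0 0 -0.0075 0 0 0 0.05\n0 0 -0.015 0 0 0 0.05\n0 0 -0.0225 0 0 0 0.05\n0 0 -0.0225 0 0 0 0.05",
)

```text
t: 15.4
eef_pos: [0.4963, -0.2449, 0.1085]
ee_rot: [0.0, 0.175, 0.985, -0.0]
force: [0.3, -0.3, -0.9]
finger_gap: 0.0586
grip_force: 59.9
```

Request:
nudge_tcp(
  increments="0 0 -0.01 0 0 0 0.05\n0 0 -0.0225 0 0 0 0.05\n0 0 -0.035 0 0 0 0.05\n0 0 -0.0475 0 0 0 0.05\n0 0 -0.0475 0 0 0 0.05\n0 0 -0.0475 0 0 0 0.05\n0 0 -0.0475 0 0 0 0.05",
)

```text
t: 16.1
eef_pos: [0.4958, -0.2448, 0.1268]
ee_rot: [-0.0, 0.175, 0.985, 0.0]
force: [-0.5, 0.7, -0.1]
finger_gap: 0.0585
grip_force: 59.9
```

Run:
```python
from h import *
go(.4958,-.2447,.127,69.8)
S=vision.camera("side");cv2.imwrite("pics/c7.png",crop(S,255,140,75,90,6))
p=pose()[1]
print("cap top expected crop",((proj("side",p+[0,0,.005])-[255,140]+.5)*6).round(),"neck top",((proj("side",[.4958,-.2447,.092])-[255,140]+.5)*6).round())
for q in("tin","cap"):
    for d in vision.masks_of(q,"side")[:1]:
        ys,xs=np.nonzero(d["mask"]);print(q,d["confidence"],xs.min(),xs.max(),ys.min(),ys.max())
```

```text
now [ 0.4958 -0.2448  0.1268] yaw 69.8 q [ 0.46  0.61 -0.08  1.88  0.07  0.66  1.55] F [-0.5  0.7 -0.1] M [-0.03  0.03 -0.01] gap 0.0585 grip 59.9
step [ 0.      0.0001 -0.0002] rot [ 0.     -0.0004  0.0001]
cap top expected crop [205. 125.] neck top [202. 207.]
tin 0.85 277 301 172 200
cap 0.73 279 301 156 172
```

View pics/c7.png

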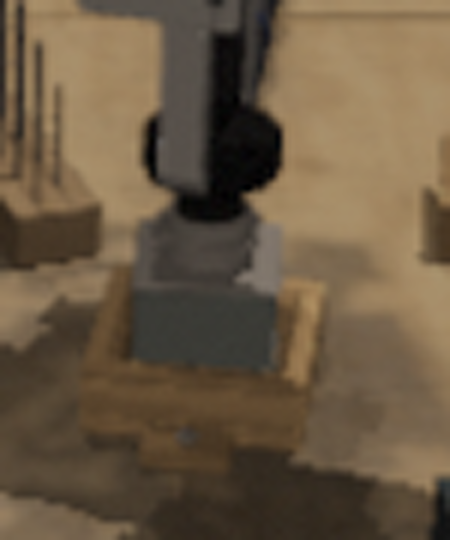

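Request:
nudge_tcp(
  increments="0 0 0 0 0 0 0.05\n0 0 0 0 0 0 0.05\n0 0 0 0 0 0 0.05\n0 0 0 0 0 0 0.05",
)

```text
t: 16.65
eef_pos: [0.4959, -0.2449, 0.1269]
ee_rot: [-0.0, 0.175, 0.985, 0.0]
force: [-0.6, -1.0, 0.3]
finger_gap: 0.0584
grip_force: 59.9
```

```bash
python3 -c "
from bench import hand_in
print(hand_in())"
```

```text
the job is handed in; nothing more can be done
None
```

The job is handed in at 16.7 s: the tin stands in the brace, and its cap came off after about 80° of anticlockwise turn. The gripper holds the cap level over the neck, its lower edge about 2 cm above it and centred as far as the last picture shows; the hand-in call returned no verdict.

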